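# Open the child-resistant solvent bottle

## Robot

A 6-joint arm with a two-finger parallel gripper is mounted at the origin on the work surface. World frame = base frame: x ahead of the robot, y to its left, z up, the work surface at z = 0. Lengths are in m, angles in rad, forces in N, time in s.
With the tool pointing down it reaches from about 0.4 to 0.825 m from the base axis. Payload 7 kg.
Tool frame: the origin (TCP) lies between the finger pads; the fingertips stand 11 mm ahead of it and the grasp point (between the pads) lies 8 mm behind it; z points along the fingers, y is the line along which they close (so a half turn about z gives the same grasp; the last joint's range is limited). The gripper opens to 85 mm and grips with 20 to 120 N. Pads are 22 mm wide; open, the fingers measure 114 mm over their backs; the gripper's body (76 mm by 85 mm) begins 54 mm behind the grasp point. The pads swing forward as they close: fully open they stand 13 mm farther back than shut.
Start: joints at [-0.854, 0.359, 0.012, 0, -1.224, -0.288], TCP at [0.281, -0.614, 0.242] pointing down, gripper open.
Joint ranges: [-3.07, 3.07], [-1.43, 2.12], [-1.02, 1.25], [-3.03, 1.67], [-3.05, -0], [-3.03, 3.03]. Speed limits (rad/s): [2.39, 2.39, 3.01, 3.14, 3.14, 3.14].

## Interface

Orientations are given as a 3x3 rotation matrix whose columns are the frame's x, y, z axes.
In Python, from bench import arm gives the robot as it stands.
- The arm moves only by the tool apply_moves, never from a script. Its argument "commands" is a list of rows, each a list of 4 numbers: the shift along the tool's x, y, z in cm, then the turn about the tool's z in rad. In form: [[dx, dy, dz, twist], ...]. A call has 1 to 20 rows; each row is the pose to reach, as a shift and turn from the pose commanded when the call began, along the tool's axes at that moment; what a row does not reach only later rows make up. A row lasts 1/10 s, in which the tool goes at most 50 mm and 8.59 degrees, less where a joint would pass 70% of its speed; a pose out of reach is approached as far as the arm can. A call with a gripper value outside its range is refused whole. "gripper" is the finger opening in cm, from 0 to 8.54, set as the call begins (left out, the last holds). The fingers move at their own pace and stop on an object; "grip_force" is the grip in N (left out, the last holds). Time passes only in rows, so rows that repeat a pose let the fingers close. It gives the time, the measured TCP pose, the force and the opening at its end, in the units of the state.
- arm.get_obs(): the state, without advancing time (a new reading comes with each control period).
- arm.read_camera(name): name is "scene" or "top"; returns the picture (480x640x3 uint8, red, green, blue); there is no depth.
- arm.camera_info(name): a dict with "fx", "fy", "cx", "cy" (pixels), "k1" (the pictures are not rectified: a ray, as slopes to the right and down, at radius r is drawn at 1 + k1 r^2 times it, then the intrinsics apply), "T" (4x4, takes a point from camera to world coordinates). Camera axes: x right, y down, z forward; pixel columns grow to the right and rows downward; lengths in m; the calibration is good to about 2 mm. A picture is of the moment at which its call begins. camera_info takes no time and is no camera call.
- arm.close_job(): hands the job in, once; it reports no verdict.
Trained networks look in the newest picture that a camera, given by its name, has taken for a name from the list of things; names that differ only in an ending like _2 or _b are one class to them, and where a whole thing is asked for, a point or a joint stands for the part that bears it (a point fixed in the world has none). Each returns a list of dicts, best first, with "conf" (0 to 1); they miss things now and then, are a little off and sometimes report something else, mostly with a low value. They report only what shows in the picture. A call takes as long as a camera call. They do not tell look-alikes from the thing itself.
- arm.masks_of(name, camera): "pixels" (480x640 bool, what is visible of it).
- arm.mark_of(name, camera): "point" ([x, y, z] in m, in world coordinates, good to about 4 mm: a listed point, or the origin of a listed thing).
The state is a dict: "time": time; "qpos": joint angles; "joint_vel": joint speeds; "joint_torque": joint torques, N m; "tool_pos": TCP position; "eef_rot": TCP orientation; "contact_force": force on the tool from outside, world axes, zero at the start; "moment": the same for the moment, N m; "opening": opening from 0.0 (shut) to 1.0 (fully open).
Only numpy, scipy, OpenCV 4.12 (cv2) and the standard library are available. Lean on these libraries where they do the work, as an engineer would, in place of code of your own. Each camera call takes 0.05 s, during which the arm holds its last target. There are 200 camera calls.

## Task

Open the amber solvent bottle standing in its holder: press its red child-resistant cap down hard, turn it anticlockwise while pressing until you feel it reach its end stop, and lift it off without overloading it (never more than 50 N on it in all), leaving the bottle upright in its holder. Then set the cap down gently, right way up and wholly on the round cork mat, and let go; leave everything else on the desk as it is.

Things in the scene. Friction and masses are not known exactly. Their poses are not given: they have to be found in the camera images.
- cap: Red child-resistant push-and-turn cap, a cylinder 50 mm in diameter, 31 mm tall, about 50 g, ribbed, two white arrows on top; grip it by its sides at any yaw. Origin: centre of its lower rim, z up its axis. At first locked on the neck, its x along the bottle's x: three lugs inside it sit with play in wide notches of the neck, held up by a spring disc; it can't turn past their lips or lift.
- cap_top (a point): Centre of the cap's top, 31 mm above its origin. TO UNLOCK: press straight down (spring 1.8 N/mm). The lugs pass the notch lip after 2.5 to 8.5 mm of travel, different each time and unseen, but always at about 17 N; 1.2 mm further, at about 19 N, is a hard stop. Press with 20 to 24 N. More than 50 N in all (pressing plus turning against a stop) between cap and bottle cracks it.
- neck (a point): Point on the bottle's axis, 130 mm above its origin: underside of the neck's lock. TO TURN: keep pressing, turn anticlockwise seen from above. The lugs come free after 25 to 79 degrees (unseen, new each time); only 7 degrees further is an end stop, felt as torque: stop at 0.15 Nm (friction is under 0.1; 0.3 is too much), back off 3 degrees, lift off. Pressed too little, it jams on the lip.
- bottle: The amber square bottle, 66 x 66 mm and 100 mm high, with a round shoulder up to 112 mm and a neck to 138-144 mm; loose, about 0.45 kg. Origin: centre of its underside, z up, x and y along its sides. At the start the lower rim of the locked cap is 125 mm above this origin (cap top 156 mm above it).
- holder: The grey square bottle holder screwed to the desk, 81 x 81 mm and 48 mm high with 6 mm walls (and two screw ears along its x); it keeps the bottle from turning, with 1.5 mm of play all round, but not from being lifted. Origin: centre of its underside on the desk. The bottle stands on its floor, 6 mm above the desk.
- mat: The round cork mat, 100 mm in diameter and 5 mm thick, fixed on the desk. Origin: centre of its underside; the cork surface is 5 mm above.
- board: Bystander, fixed: green circuit board on feet, 92 x 70 mm, its parts up to 27 mm high. Origin: centre of its underside.
- heatsink: Bystander: silver finned heatsink, 48 x 62 x 28 mm. Origin: centre of its underside.
- trimmer_knob: Bystander: blue trimmer knob, 21 mm in diameter, 17 mm high. Origin: centre of its underside.
- copper_lug: Bystander: copper cable lug lying flat, 48 x 17 x 9 mm. Origin: at its middle, on the desk.
- standoff: Bystander: cream hexagonal nylon standoff standing upright, 13 mm wide, 30 mm high. Origin: centre of its underside.
- screwdriver: Bystander: screwdriver with an orange handle lying on the desk, 160 mm long along its x. Origin: under its middle, on the desk.
Mind the look-alikes: they are no part of the job. Of the things that look like the cap, the larger one is meant. Of the things that look like the mat, the larger one is meant.

How it is judged:
On the way, in this order (a step that is already met when the one before it is completed fails the run):
1. the cap is turned on the neck (more than 0.3 rad) while pressed down (more than 2 mm) (angle between the x axis of cap and the x axis of bottle, either way round above 0.3 rad and horizontal distance between cap and bottle below 0.008 m and z of cap in the frame of bottle below 0.1234 m), for 0.05 s.
2. the cap is lifted clear of the neck (z of cap in the frame of bottle above 0.15 m and angle between cap's own z axis and vertical below 0.5 rad), for 0.1 s.
At the end, for the whole second after the job is handed in: The cap rests right way up and still on the cork mat, its axis within 27 mm of the mat's centre (wholly on it) and within 0.1 rad of upright; the bottle stands upright (0.1 rad) and fully down in its holder (within 6 mm sideways, lifted less than 7 mm) (z of cap in the frame of mat between 0.001 and 0.009 m and horizontal distance between cap and mat below 0.027 m and angle between each of cap, bottle's own z axis and vertical below 0.1 rad and linear speed of each of cap, bottle below 0.02 m/s and horizontal distance between bottle and holder below 0.006 m and z of bottle in the frame of holder below 0.013 m); the robot touches nothing.
It fails at once if more than 50 N between cap and bottle (contact force between cap and bottle above 50 N).
It fails at once if the bottle is pulled up out of its seat by more than 15 mm or tipped more than 0.2 rad (z of bottle in the frame of holder above 0.021 m or angle between bottle's own z axis and vertical above 0.2 rad).
It fails at once if the cap is dropped: it falls free of the fingers at more than 0.4 m/s (linear speed of cap above 0.4 m/s and contact force between the fingers and cap below 0.05 N).
It fails at once if a bystander is moved more than 15 mm (distance of any of heatsink, trimmer_knob, copper_lug, standoff, screwdriver from where it was at the start of the episode above 0.015 m).
It fails at once if the circuit board is hit (more than 5 N) (contact force between the arm and board above 5 N).
It also fails if it takes over 72 s, if anything falls off the work surface, if the arm or the gripper's body presses on something with over 40 N, if the wrist force passes 120 N, or if a joint passes its speed limit or range.

## Working session

There is one attempt and no reset: what is moved stays moved. The work goes in short steps, Python scripts to look and compute and a tool call to move; the robot and the scene stay as the last step left them, time stands still between calls to the robot, and variables do not carry over. Pictures are saved under pics/ and viewed, on a budget of 10 in all, crops included, one or two more only if the job needs it, and the job is handed in when it is done.

Besides the shell and the picture viewer there is one more tool, called after ">>>" as a command line: name --pt "numbers of a row" for each row, then --argument value for the rest. apply_moves: Moves the arm, as the interface text tells. Its arguments: {"type":"object","properties":{"commands":{"type":"array"},"gripper":{"type":"number"},"grip_force":{"type":"number"}},"required":["commands"]}

```bash
mkdir -p pics; python3 - <<'E'
from bench import arm
import cv2,numpy as np
o=arm.get_obs();print({k:np.round(v,3).tolist() for k,v in o.items()})
a=[]
for c in("scene","top"):
    im=arm.read_camera(c);a.append(im)
    print(c,{k:np.round(v,3).tolist() for k,v in arm.camera_info(c).items()})
    cv2.imwrite(f"pics/{c}1.png",im[:,:,::-1])
    for n in("cap","cap_top","neck","bottle","holder","mat","heatsink","trimmer_knob","standoff","board","screwdriver","copper_lug"):
        print(n,[(np.round(d["point"],3).tolist(),round(d["conf"],2)) for d in arm.mark_of(n,c)])
E
```

```text
{'time': 0.0, 'qpos': [-0.854, 0.359, 0.011, -0.0, -1.224, -0.288], 'joint_vel': [0.0, -0.001, 0.003, -0.0, -0.001, -0.001], 'joint_torque': [-0.0, -58.332, 29.342, 6.937, -0.006, -0.0], 'tool_pos': [0.28, -0.613, 0.241], 'eef_rot': [[-0.909, -0.416, -0.001], [-0.416, 0.909, 0.002], [0.0, 0.002, -1.0]], 'contact_force': [0.148, 0.311, -0.353], 'moment': [0.01, -0.003, 0.037], 'opening': 1.002}
scene {'fx': 581.535, 'fy': 581.535, 'cx': 313.479, 'cy': 239.39, 'k1': 0.053, 'T': [[0.792, 0.407, -0.455, 1.105], [0.611, -0.528, 0.59, -0.545], [-0.0, -0.745, -0.667, 0.829], [0.0, 0.0, 0.0, 1.0]]}
cap [([0.519, 0.147, -0.002], 0.69), ([0.569, 0.25, 0.132], 0.68), ([0.565, 0.248, 0.159], 0.42)]
cap_top [([0.565, 0.252, 0.161], 0.73), ([0.523, 0.141, 0.024], 0.62), ([0.728, -0.112, 0.004], 0.37), ([0.72, 0.025, 0.001], 0.26)]
neck [([0.57, 0.247, 0.135], 0.85), ([0.566, 0.25, 0.16], 0.7)]
bottle [([0.562, 0.247, 0.006], 0.78)]
holder [([0.564, 0.254, 0.001], 0.89)]
mat [([0.54, -0.192, -0.001], 0.77), ([0.57, -0.316, -0.001], 0.62)]
heatsink [([0.734, 0.188, 0.004], 0.62)]
trimmer_knob [([0.5
[... 459 characters left out ...]
 [([0.572, 0.249, 0.127], 0.79), ([0.521, 0.146, -0.002], 0.48)]
cap_top [([0.565, 0.249, 0.165], 0.84), ([0.72, 0.024, -0.003], 0.68), ([0.518, 0.149, 0.024], 0.47), ([0.566, 0.247, 0.14], 0.39)]
neck [([0.563, 0.247, 0.139], 0.63)]
bottle [([0.558, 0.25, 0.003], 0.73)]
holder [([0.565, 0.252, -0.002], 0.6)]
mat [([0.566, -0.308, 0.002], 0.98), ([0.542, -0.189, -0.001], 0.82)]
heatsink [([0.736, 0.186, -0.001], 0.75), ([0.496, -0.004, -0.004], 0.23)]
trimmer_knob [([0.731, -0.11, -0.002], 0.59)]
standoff [([0.723, 0.021, 0.001], 0.49)]
board [([0.495, -0.006, -0.003], 0.78)]
screwdriver [([0.55, 0.424, 0.003], 0.86)]
copper_lug [([0.742, -0.174, -0.002], 0.68), ([0.56, 0.248, 0.006], 0.24)]
```

View pics/scene1.png

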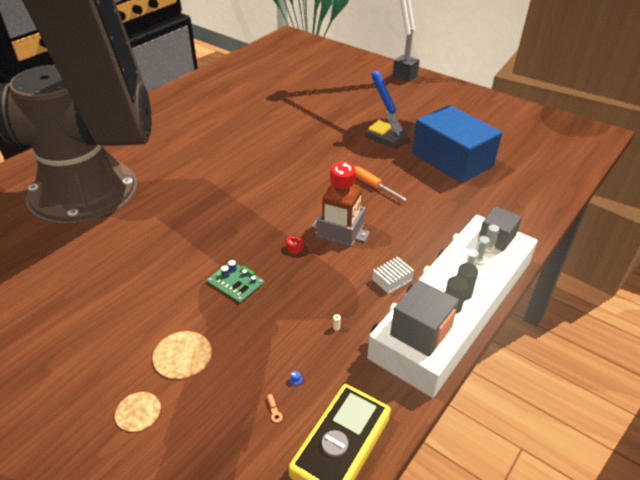

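View pics/top1.png

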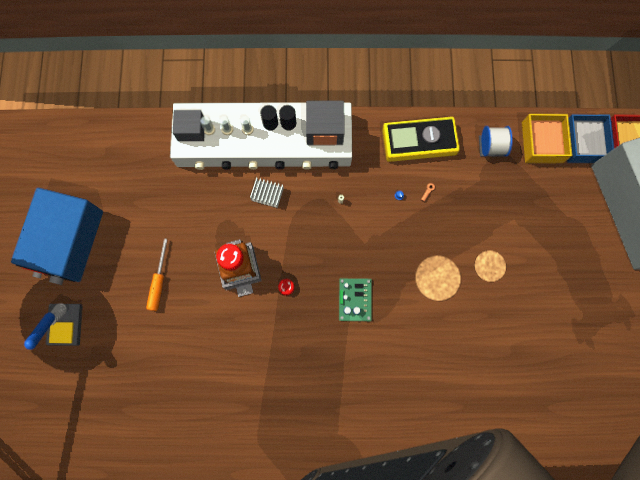

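```bash
cat > h.py <<'E'
from bench import arm
import numpy as np, cv2
def ray(c,uv):
    i=arm.camera_info(c);d=np.array([(uv[0]-i["cx"])/i["fx"],(uv[1]-i["cy"])/i["fy"]])
    s=d.copy()
    for _ in range(20): s=d/(1+i["k1"]*(s@s))
    T=np.array(i["T"]);return T[:3,3],T[:3,:3]@np.array([*s,1])
def atz(c,uv,z):
    o,d=ray(c,uv);return o+d*(z-o[2])/d[2]
E
python3 - <<'E'
from h import *
for c in("scene","top"):
    arm.read_camera(c)
    for n,z in(("mat",.005),("cap",None)):
        for m in arm.masks_of(n,c):
            p=m["pixels"];cs,_=cv2.findContours(p.astype(np.uint8),0,1)
            k=max(cs,key=cv2.contourArea)[:,0].astype(float)
            for zz in ([z] if z else [.162,.031,.02]):
                w=np.array([atz(c,q,zz)[:2] for q in k]).astype(np.float32)
                (x,y),r=cv2.minEnclosingCircle(w)
                print(c,n,round(m["conf"],2),zz,round(x,4),round(y,4),"r",round(r,4),p.sum(),k.mean(0).round())
E
```

```text
scene mat 0.91 0.005 0.5443 -0.191 r 0.0522 2226 [182. 355.]
scene mat 0.67 0.005 0.5712 -0.3103 r 0.0363 1418 [138. 412.]
scene mat 0.63 0.005 0.7328 0.1969 r 0.0511 936 [392. 275.]
scene cap 0.74 0.162 0.5816 0.2311 r 0.0426 557 [343. 175.]
scene cap 0.74 0.031 0.4787 0.3835 r 0.0509 557 [343. 175.]
scene cap 0.74 0.02 0.4701 0.3963 r 0.0516 557 [343. 175.]
scene cap 0.55 0.162 0.6312 0.0163 r 0.022 266 [294. 244.]
scene cap 0.55 0.031 0.5381 0.1266 r 0.0263 266 [294. 244.]
scene cap 0.55 0.02 0.5303 0.1358 r 0.0266 266 [294. 244.]
top mat 0.87 0.005 0.5664 -0.3079 r 0.0336 675 [490. 266.]
top mat 0.83 0.005 0.5412 -0.1902 r 0.051 1512 [437. 277.]
top cap 0.66 0.162 0.5032 0.1367 r 0.0163 207 [286. 287.]
top cap 0.66 0.031 0.518 0.1435 r 0.0181 207 [286. 287.]
top cap 0.66 0.02 0.5193 0.1441 r 0.0183 207 [286. 287.]
top cap 0.63 0.162 0.5626 0.2482 r 0.0271 548 [230. 257.]
top cap 0.63 0.031 0.5843 0.2679 r 0.0302 548 [230. 257.]
top cap 0.63 0.02 0.5861 0.2696 r 0.0305 548 [230. 257.]
```

The two pictures show the target cap on the bottle at top (230,257) and scene (343,175). The small red look-alike is at top (287,287). The large mat is at top (438,278), with the small mat beside it at (490,266). Estimates are cap (0.565, 0.249) with its top at about 0.162, and mat (0.542, -0.190). I'll move above the cap first.

>>> apply_moves --pt "-2 2 0 0" --pt "-5 5.4 0 0" --pt "-61.8 66.5 0 0" --pt "-61.8 66.5 0 0" --pt "-61.8 66.5 0 0" --pt "-61.8 66.5 0 0" --pt "-61.8 66.5 0 0" --pt "-61.8 66.5 0 0" --pt "-61.8 66.5 0 0" --pt "-61.8 66.5 0 0" --pt "-61.8 66.5 0 0" --pt "-61.8 66.5 0 0" --pt "-61.8 66.5 0 0" --pt "-61.8 66.5 0 0" --pt "-61.8 66.5 0 0" --pt "-61.8 66.5 0 0" --pt "-61.8 66.5 0 0" --pt "-61.8 66.5 0 0" --pt "-61.8 66.5 0 0" --pt "-61.8 66.5 0 0" --gripper 8.54

```text
time: 3.6
tool_pos: [0.567, 0.2517, 0.2412]
eef_rot: [[-0.908, -0.419, -0.0], [-0.419, 0.908, -0.001], [0.001, -0.0, -1.0]]
contact_force: [-1.4, -0.4, -0.7]
opening: 0.997
```

```bash
cat >> h.py <<'E'
def proj(c,P):
    i=arm.camera_info(c);T=np.array(i["T"]);q=(np.asarray(P)-T[:3,3])@T[:3,:3];s=q[:,:2]/q[:,2:]
    s=s*(1+i["k1"]*(s**2).sum(1,keepdims=True));return s*i["fx"]+[i["cx"],i["cy"]]
E
python3 - <<'E'
from h import *
from scipy.optimize import minimize
t=np.linspace(0,2*np.pi,60,endpoint=False);C=np.c_[np.cos(t),np.sin(t)]*.025
def red(c,near):
    im=cv2.imread(f"pics/{c}1.png").astype(int);b,g,r=im[...,0],im[...,1],im[...,2]
    m=((r>120)&(g<.45*r)&(b<.45*r)&(abs(g-b)<40)).astype(np.uint8)
    m[(np.hypot(*(np.indices(m.shape)[::-1]-np.array(near)[:,None,None]))>22)]=0
    cs,_=cv2.findContours(m,0,2);h=cv2.convexHull(max(cs,key=cv2.contourArea)); f=np.zeros(m.shape,np.uint8);cv2.fillConvexPoly(f,h,1);return f
M={c:red(c,n) for c,n in(("scene",(343,175)),("top",(230,257)))}
for cams in(("scene",),("top",),("scene","top")):
  def cost(p):
    e=0
    for c in cams:
        h=cv2.convexHull(proj(c,np.vstack([np.c_[C+p[:2],np.full(60,z)] for z in(.131,.162)])).astype(np.float32))
        f=np.zeros(M[c].shape,np.uint8);cv2.fillConvexPoly(f,np.round(h*16).astype(np.int32),1,shift=4);e+=(f!=M[c]).sum()
    return e
  g=[(cost((x,y)),x,y) for x in np.arange(.55,.582,.001) for y in np.arange(.235,.265,.001)]
  b=min(g);s=np.array([q for q in g if q[0]<=b[0]*1.03]);print(cams,b,s.mean(0).round(4),[int(M[c].sum()) for c in cams])
E
```

```text
('scene',) (np.int64(27), np.float64(0.5660000000000001), np.float64(0.249)) [27.     0.566  0.249] [637]
('top',) (np.int64(67), np.float64(0.5660000000000001), np.float64(0.249)) [67.     0.566  0.249] [555]Traceback (most recent call last):
  File "<stdin>", line 17, in <module>
  File "<stdin>", line 14, in cost
  File "h.py", line 11, in proj
    i=arm.camera_info(c);T=np.array(i["T"]);q=(np.asarray(P)-T[:3,3])@T[:3,:3];s=q[:,:2]/q[:,2:]
ValueError: time passes only in moves, steps and waits
```

>>> apply_moves --pt "0.2 -0.2 1.5 0" --pt "0.2 -0.2 3.5 0" --pt "0.2 -0.2 5.5 0" --pt "0.2 -0.2 7.5 0" --pt "0.2 -0.2 9 0" --pt "0.2 -0.2 9.8 0" --pt "0.2 -0.2 9.8 0" --pt "0.2 -0.2 9.8 0" --pt "0.2 -0.2 9.8 0"

```text
time: 4.5
tool_pos: [0.5657, 0.2455, 0.1454]
eef_rot: [[-0.909, -0.416, 0.001], [-0.416, 0.909, 0.001], [-0.002, 0.0, -1.0]]
contact_force: [0.5, -0.7, 0.1]
opening: 1.0
```

```bash
python3 - <<'E'
from h import *
o=arm.get_obs();print({k:np.round(o[k],4).tolist() for k in("tool_pos","qpos","contact_force","moment")})
ims=[]
for c,p in(("scene",(343,175)),("top",(230,257))):
    im=arm.read_camera(c)[:,:,::-1];u,v=p
    ims.append(cv2.resize(im[v-60:v+60,u-60:u+60],(400,400),interpolation=cv2.INTER_CUBIC))
cv2.imwrite("pics/near.png",np.hstack(ims))
E
```

```text
{'tool_pos': [0.5657, 0.2455, 0.1454], 'qpos': [0.7258, 0.3398, -0.2514, 0.0003, -0.978, -1.8679], 'contact_force': [0.484, -0.696, 0.078], 'moment': [0.0159, -0.0148, -0.0131]}
```

View pics/near.png

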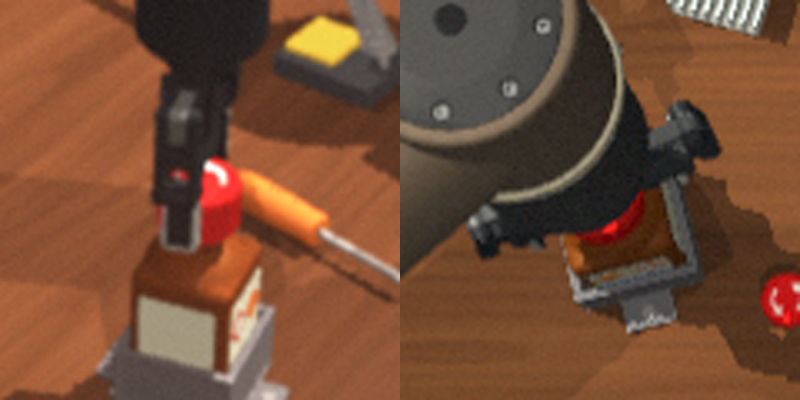

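The jaws straddle the cap, one finger on each side. The TCP reads about 3 mm short in y, so I'll correct that and close.

>>> apply_moves --pt "-0.15 0.3 0.2 0" --pt "-0.15 0.3 0.2 0" --pt "-0.15 0.3 0.2 0"

```text
time: 4.9
tool_pos: [0.5653, 0.2487, 0.1423]
eef_rot: [[-0.909, -0.416, -0.0], [-0.416, 0.909, -0.0], [0.0, -0.0, -1.0]]
contact_force: [0.7, -0.6, -1.1]
opening: 1.002
```

```bash
python3 - <<'E'
from h import *
o=arm.get_obs();print({k:np.round(o[k],4).tolist() for k in("tool_pos","contact_force","moment")})
E
```

```text
{'tool_pos': [0.5653, 0.2487, 0.1423], 'contact_force': [0.7203, -0.6388, -1.0517], 'moment': [0.0346, 0.0331, -0.0335]}
```

>>> apply_moves --pt "0 0 0 0" --pt "0 0 0 0" --pt "0 0 0 0" --pt "0 0 0 0" --pt "0 0 0 0" --pt "0 0 0 0" --pt "0 0 0 0" --pt "0 0 0 0" --pt "0 0 0 0" --pt "0 0 0 0" --gripper 4.5 --grip_force 70

```text
time: 5.9
tool_pos: [0.5655, 0.2488, 0.1427]
eef_rot: [[-0.909, -0.416, 0.001], [-0.416, 0.909, 0.0], [-0.001, 0.0, -1.0]]
contact_force: [-2.4, 0.7, 5.8]
opening: 0.567
```

```bash
cat > s.py <<'E'
from h import *
o=arm.get_obs();print({k:np.round(o[k],4).tolist() for k in("time","tool_pos","contact_force","moment","opening","qpos")})
E
python3 s.py
```

```text
{'time': 5.9, 'tool_pos': [0.5655, 0.2488, 0.1427], 'contact_force': [-2.3948, 0.7089, 5.8321], 'moment': [0.3609, 0.7591, 0.0423], 'opening': 0.5674, 'qpos': [0.7302, 0.3446, -0.251, 0.0001, -0.9746, -1.872]}
```

>>> apply_moves --pt "0 0 0.1 0" --pt "0 0 0.2 0" --pt "0 0 0.2 0" --pt "0 0 0.2 0" --gripper 4.0

```text
time: 6.3
tool_pos: [0.5658, 0.2489, 0.1417]
eef_rot: [[-0.909, -0.416, 0.002], [-0.416, 0.909, 0.001], [-0.002, -0.0, -1.0]]
contact_force: [-4.2, 0.2, 11.4]
opening: 0.569
```

```bash
python3 s.py
```

```text
{'time': 6.3, 'tool_pos': [0.5658, 0.2489, 0.1417], 'contact_force': [-4.2, 0.1712, 11.3817], 'moment': [0.1421, 1.4068, 0.0239], 'opening': 0.5687, 'qpos': [0.7302, 0.3455, -0.2525, 0.0007, -0.9712, -1.8721]}
```

>>> apply_moves --pt "0.1 0 0.1 0" --pt "0.1 0 0.15 0" --pt "0.1 0 0.15 0" --pt "0.1 0 0.15 0"

```text
time: 6.7
tool_pos: [0.5655, 0.2488, 0.1408]
eef_rot: [[-0.909, -0.416, 0.003], [-0.416, 0.909, 0.001], [-0.003, 0.0, -1.0]]
contact_force: [-3.7, 1.0, 12.8]
opening: 0.567
```

```bash
python3 s.py
```

```text
{'time': 6.7, 'tool_pos': [0.5655, 0.2488, 0.1408], 'contact_force': [-3.6631, 1.0189, 12.7696], 'moment': [0.2763, 1.1258, 0.0002], 'opening': 0.567, 'qpos': [0.7307, 0.3451, -0.2557, 0.0011, -0.9669, -1.8726]}
```

>>> apply_moves --pt "0 0 0.1 0" --pt "0 0 0.2 0" --pt "0 0 0.3 0" --pt "0 0 0.3 0" --pt "0 0 0.3 0"

```text
time: 7.2
tool_pos: [0.5657, 0.2489, 0.1384]
eef_rot: [[-0.909, -0.417, 0.004], [-0.417, 0.909, 0.002], [-0.004, -0.0, -1.0]]
contact_force: [-4.6, 0.9, 17.4]
opening: 0.568
```

```bash
python3 s.py
```

```text
{'time': 7.2, 'tool_pos': [0.5657, 0.2489, 0.1384], 'contact_force': [-4.6298, 0.9282, 17.4489], 'moment': [0.0969, 1.6202, -0.0099], 'opening': 0.568, 'qpos': [0.7308, 0.3473, -0.2586, 0.0014, -0.9612, -1.8725]}
```

>>> apply_moves --pt "0 0 0.1 0" --pt "0 0 0.2 0" --pt "0 0 0.2 0" --pt "0 0 0.2 0"

```text
time: 7.6
tool_pos: [0.566, 0.249, 0.1373]
eef_rot: [[-0.909, -0.417, 0.005], [-0.417, 0.909, 0.002], [-0.005, -0.0, -1.0]]
contact_force: [-6.6, 0.5, 22.2]
opening: 0.57
```

```bash
python3 s.py
```

```text
{'time': 7.6, 'tool_pos': [0.566, 0.249, 0.1373], 'contact_force': [-6.5538, 0.4665, 22.2486], 'moment': [-0.1154, 2.1048, 0.029], 'opening': 0.5704, 'qpos': [0.7307, 0.3483, -0.2601, 0.0019, -0.9577, -1.8726]}
```

>>> apply_moves --pt "0 0 0 -0.05" --pt "0 0 0 -0.1" --pt "0 0 0 -0.15" --pt "0 0 0 -0.15"

```text
time: 8.0
tool_pos: [0.5663, 0.2489, 0.1373]
eef_rot: [[-0.835, -0.55, 0.005], [-0.55, 0.835, 0.002], [-0.005, -0.001, -1.0]]
contact_force: [-4.2, -0.2, 20.9]
opening: 0.569
```

```bash
python3 s.py
```

```text
{'time': 8.0, 'tool_pos': [0.5663, 0.2489, 0.1373], 'contact_force': [-4.1683, -0.1993, 20.9374], 'moment': [-0.2103, 1.5145, 0.0597], 'opening': 0.5689, 'qpos': [0.7305, 0.3485, -0.26, 0.0022, -0.9572, -1.7208]}
```

>>> apply_moves --pt "0 0 0.03 -0.05" --pt "0 0 0.03 -0.1" --pt "0 0 0.03 -0.15" --pt "0 0 0.03 -0.15"

```text
time: 8.4
tool_pos: [0.5667, 0.249, 0.1373]
eef_rot: [[-0.744, -0.668, 0.006], [-0.668, 0.744, 0.002], [-0.006, -0.002, -1.0]]
contact_force: [-3.0, -1.1, 21.6]
opening: 0.57
```

```bash
python3 s.py
```

```text
{'time': 8.4, 'tool_pos': [0.5667, 0.249, 0.1373], 'contact_force': [-2.9724, -1.1076, 21.5802], 'moment': [-0.3183, 1.1526, -0.0082], 'opening': 0.5703, 'qpos': [0.7304, 0.3487, -0.26, 0.0027, -0.9563, -1.5709]}
```

>>> apply_moves --pt "0 0 0.02 -0.05" --pt "0 0 0.02 -0.1" --pt "0 0 0.02 -0.15" --pt "0 0 0.02 -0.2" --pt "0 0 0.02 -0.2"

```text
time: 8.9
tool_pos: [0.5669, 0.2491, 0.1372]
eef_rot: [[-0.596, -0.803, 0.006], [-0.803, 0.596, 0.003], [-0.006, -0.003, -1.0]]
contact_force: [-2.2, -1.7, 20.9]
opening: 0.566
```

```bash
python3 s.py
```

```text
{'time': 8.9, 'tool_pos': [0.5669, 0.2491, 0.1372], 'contact_force': [-2.1703, -1.7342, 20.9453], 'moment': [-0.3288, 1.0425, -0.0296], 'opening': 0.5656, 'qpos': [0.7304, 0.3488, -0.26, 0.0028, -0.9558, -1.3709]}
```

>>> apply_moves --pt "0 0 -0.2 0" --pt "0 0 -0.4 0" --pt "0 0 -0.4 0" --pt "0 0 -0.4 0"

```text
time: 9.3
tool_pos: [0.5666, 0.2491, 0.1395]
eef_rot: [[-0.598, -0.801, 0.005], [-0.801, 0.598, 0.002], [-0.005, -0.003, -1.0]]
contact_force: [2.2, 0.6, 11.3]
opening: 0.565
```

```bash
python3 s.py
```

```text
{'time': 9.3, 'tool_pos': [0.5666, 0.2491, 0.1395], 'contact_force': [2.1882, 0.5637, 11.3409], 'moment': [0.2257, -0.4669, -0.0661], 'opening': 0.5647, 'qpos': [0.7303, 0.3468, -0.2567, 0.002, -0.9622, -1.3726]}
```

>>> apply_moves --pt "0 0 -0.1 0" --pt "0 0 -0.2 0" --pt "0 0 -0.2 0"

```text
time: 9.6
tool_pos: [0.5657, 0.2488, 0.1403]
eef_rot: [[-0.599, -0.801, 0.003], [-0.801, 0.599, 0.001], [-0.003, -0.001, -1.0]]
contact_force: [2.1, 1.9, 5.9]
opening: 0.569
```

```bash
python3 s.py
```

```text
{'time': 9.6, 'tool_pos': [0.5657, 0.2488, 0.1403], 'contact_force': [2.0586, 1.8782, 5.8722], 'moment': [0.5792, -0.8416, 0.0085], 'opening': 0.5693, 'qpos': [0.7304, 0.3458, -0.2556, 0.0009, -0.9662, -1.3726]}
```

Still locked: z barely rises as the force drops. Because the free window is 7° (0.122 rad), stepping 0.11 rad from any angle proven locked can't overrun the end stop. I'll press, turn, test and repeat.

>>> apply_moves --pt "0 0 0.3 0" --pt "0 0 0.6 0" --pt "0 0 0.6 0" --pt "0 0 0.61 -0.05" --pt "0 0 0.61 -0.11" --pt "0 0 0.61 -0.11"

```text
time: 10.2
tool_pos: [0.5669, 0.2492, 0.1371]
eef_rot: [[-0.504, -0.864, 0.006], [-0.864, 0.504, 0.002], [-0.005, -0.004, -1.0]]
contact_force: [-2.3, -0.2, 22.7]
opening: 0.57
```

```bash
python3 s.py
```

```text
{'time': 10.2, 'tool_pos': [0.5669, 0.2492, 0.1371], 'contact_force': [-2.3323, -0.168, 22.6985], 'moment': [-0.2589, 0.7414, -0.0445], 'opening': 0.5699, 'qpos': [0.7305, 0.3489, -0.26, 0.0028, -0.9556, -1.2605]}
```

>>> apply_moves --pt "0 0 -0.3 0" --pt "0 0 -0.6 0" --pt "0 0 -0.6 0" --pt "0 0 -0.6 0"

```text
time: 10.6
tool_pos: [0.565, 0.2484, 0.1393]
eef_rot: [[-0.507, -0.862, 0.001], [-0.862, 0.507, 0.0], [-0.001, -0.001, -1.0]]
contact_force: [2.0, 0.5, 4.0]
opening: 0.565
```

```bash
python3 s.py
```

```text
{'time': 10.6, 'tool_pos': [0.565, 0.2484, 0.1393], 'contact_force': [1.9789, 0.5012, 3.9976], 'moment': [0.387, -0.9919, 0.0115], 'opening': 0.5652, 'qpos': [0.7305, 0.3467, -0.2567, 0.0006, -0.9664, -1.2625]}
```

Locked (z = 0.1393). Next step.

>>> apply_moves --pt "0 0 0.3 0" --pt "0 0 0.6 0" --pt "0 0 0.6 0" --pt "0 0 0.6 -0.05" --pt "0 0 0.6 -0.11" --pt "0 0 0.6 -0.11"

```text
time: 11.2
tool_pos: [0.566, 0.2488, 0.1369]
eef_rot: [[-0.407, -0.914, 0.004], [-0.914, 0.407, 0.002], [-0.003, -0.003, -1.0]]
contact_force: [-4.6, -1.0, 26.7]
opening: 0.568
```

```bash
python3 s.py
```

```text
{'time': 11.2, 'tool_pos': [0.566, 0.2488, 0.1369], 'contact_force': [-4.6034, -1.0184, 26.6586], 'moment': [-0.3589, 1.6465, -0.0371], 'opening': 0.5682, 'qpos': [0.7307, 0.3487, -0.2606, 0.0022, -0.9571, -1.1507]}
```

>>> apply_moves --pt "0 0 -0.3 0" --pt "0 0 -0.6 0" --pt "0 0 -0.6 0" --pt "0 0 -0.6 0"

```text
time: 11.6
tool_pos: [0.5649, 0.2484, 0.1392]
eef_rot: [[-0.409, -0.912, 0.001], [-0.912, 0.409, 0.0], [-0.001, -0.001, -1.0]]
contact_force: [3.3, 1.5, 6.1]
opening: 0.572
```

```bash
python3 s.py
```

```text
{'time': 11.6, 'tool_pos': [0.5649, 0.2484, 0.1392], 'contact_force': [3.3443, 1.4988, 6.1161], 'moment': [0.5057, -1.1882, 0.0663], 'opening': 0.5716, 'qpos': [0.7306, 0.3468, -0.2567, 0.0004, -0.9664, -1.1525]}
```

>>> apply_moves --pt "0 0 0.3 0" --pt "0 0 0.53 0" --pt "0 0 0.53 0" --pt "0 0 0.53 -0.05" --pt "0 0 0.53 -0.11" --pt "0 0 0.53 -0.11"

```text
time: 12.2
tool_pos: [0.5659, 0.2488, 0.1371]
eef_rot: [[-0.304, -0.953, 0.004], [-0.953, 0.304, 0.001], [-0.003, -0.003, -1.0]]
contact_force: [-2.6, 0.3, 23.9]
opening: 0.564
```

```bash
python3 s.py
```

```text
{'time': 12.2, 'tool_pos': [0.5659, 0.2488, 0.1371], 'contact_force': [-2.5617, 0.2969, 23.8856], 'moment': [-0.1126, 0.9658, 0.0381], 'opening': 0.5639, 'qpos': [0.7308, 0.3486, -0.2601, 0.002, -0.9581, -1.0406]}
```

>>> apply_moves --pt "0 0 -0.3 0" --pt "0 0 -0.53 0" --pt "0 0 -0.53 0" --pt "0 0 -0.53 0"

```text
time: 12.6
tool_pos: [0.565, 0.2485, 0.1394]
eef_rot: [[-0.307, -0.952, 0.001], [-0.952, 0.307, 0.0], [-0.001, -0.001, -1.0]]
contact_force: [3.1, 1.2, 6.1]
opening: 0.566
```

```bash
python3 s.py
```

```text
{'time': 12.6, 'tool_pos': [0.565, 0.2485, 0.1394], 'contact_force': [3.1104, 1.1734, 6.1068], 'moment': [0.4707, -1.3387, 0.0245], 'opening': 0.5664, 'qpos': [0.7306, 0.3467, -0.2566, 0.0006, -0.9665, -1.0425]}
```

Locked at about 47°.

>>> apply_moves --pt "0 0 0.3 0" --pt "0 0 0.51 0" --pt "0 0 0.51 0" --pt "0 0 0.51 -0.05" --pt "0 0 0.51 -0.11" --pt "0 0 0.51 -0.11"

```text
time: 13.2
tool_pos: [0.5659, 0.2488, 0.1371]
eef_rot: [[-0.197, -0.98, 0.004], [-0.98, 0.197, 0.001], [-0.002, -0.004, -1.0]]
contact_force: [-2.4, -0.8, 24.9]
opening: 0.568
```

```bash
python3 s.py
```

```text
{'time': 13.2, 'tool_pos': [0.5659, 0.2488, 0.1371], 'contact_force': [-2.4132, -0.7815, 24.9164], 'moment': [-0.0261, 0.825, 0.0638], 'opening': 0.568, 'qpos': [0.7308, 0.3487, -0.26, 0.002, -0.9584, -0.9306]}
```

>>> apply_moves --pt "0 0 -0.3 0" --pt "0 0 -0.51 0" --pt "0 0 -0.51 0" --pt "0 0 -0.51 0"

```text
time: 13.6
tool_pos: [0.5656, 0.2487, 0.1408]
eef_rot: [[-0.2, -0.98, 0.003], [-0.98, 0.2, 0.001], [-0.001, -0.003, -1.0]]
contact_force: [1.9, 0.4, 14.2]
opening: 0.565
```

```bash
python3 s.py
```

```text
{'time': 13.6, 'tool_pos': [0.5656, 0.2487, 0.1408], 'contact_force': [1.8643, 0.4401, 14.1595], 'moment': [0.3112, -0.5316, 0.058], 'opening': 0.5655, 'qpos': [0.7306, 0.3453, -0.2553, 0.0014, -0.9674, -0.9325]}
```

Free: z rose to 0.1408 along the spring with 14 N remaining, so release lies between 47° and 54°. The grip compliance measured while locked is about 6.7 N/mm, or about 4 Nm/rad at the rim. That makes 0.03 rad steps safe for feeling the end stop, so I'll press again and creep.

>>> apply_moves --pt "0 0 0.2 0" --pt "0 0 0.44 0" --pt "0 0 0.44 0" --pt "0 0 0.44 -0.015" --pt "0 0 0.44 -0.03" --pt "0 0 0.44 -0.03"

```text
time: 14.2
tool_pos: [0.5658, 0.2487, 0.1373]
eef_rot: [[-0.17, -0.985, 0.003], [-0.985, 0.17, 0.001], [-0.002, -0.003, -1.0]]
contact_force: [-0.4, 0.1, 21.1]
opening: 0.564
```

```bash
cat > m.py <<'E'
from h import *
R=[]
for _ in range(4):
    o=arm.get_obs();R.append([*o["contact_force"],o["moment"][2],o["qpos"][5],o["tool_pos"][2]]);arm.read_camera("top")
R=np.array(R);print("F",R[:,:3].mean(0).round(1),"Mz",R[:,3].round(3),R[:,3].mean().round(3),"q6",R[-1,4].round(4),"z",R[-1,5].round(4))
E
python3 m.py
```

```text
F [-0.4  0.2 19.9] Mz [-0.048 -0.056 -0.055 -0.011] -0.042 q6 -0.9026 z 0.1373
```

>>> apply_moves --pt "0 0 0.02 -0.01" --pt "0 0 0.02 -0.02" --pt "0 0 0.02 -0.03" --pt "0 0 0.02 -0.03"

```text
time: 14.8
tool_pos: [0.5656, 0.2485, 0.1372]
eef_rot: [[-0.14, -0.99, 0.003], [-0.99, 0.14, 0.001], [-0.001, -0.003, -1.0]]
contact_force: [-1.6, -0.4, 21.8]
opening: 0.565
```

```bash
python3 m.py
```

```text
F [-1.7 -0.6 21.7] Mz [-0.109 -0.09  -0.125 -0.155] -0.12 q6 -0.8727 z 0.1372
```

>>> apply_moves --pt "0 0 0 -0.005" --pt "0 0 0 -0.01" --pt "0 0 0 -0.01"

```text
time: 15.3
tool_pos: [0.5656, 0.2485, 0.1372]
eef_rot: [[-0.131, -0.991, 0.003], [-0.991, 0.131, 0.001], [-0.001, -0.003, -1.0]]
contact_force: [-1.9, -0.9, 22.0]
opening: 0.563
```

```bash
python3 m.py
```

```text
F [-2.3 -0.4 22.3] Mz [-0.066 -0.168 -0.182 -0.125] -0.135 q6 -0.8628 z 0.1372
```

>>> apply_moves --pt "0 0 0 -0.005" --pt "0 0 0 -0.01" --pt "0 0 0 -0.01"

```text
time: 15.8
tool_pos: [0.5655, 0.2484, 0.1372]
eef_rot: [[-0.121, -0.993, 0.003], [-0.993, 0.121, 0.001], [-0.001, -0.003, -1.0]]
contact_force: [-1.7, -1.6, 22.1]
opening: 0.566
```

```bash
python3 m.py
```

```text
F [-1.7 -1.  22. ] Mz [-0.207 -0.207 -0.163 -0.191] -0.192 q6 -0.8528 z 0.1372
```

The end stop is felt: torque rose from 0.04 to 0.12, 0.135 and then 0.19 Nm. I'll back off 3° and lift slowly.

>>> apply_moves --pt "0 0 0 0.03" --pt "0 0 0 0.055" --pt "0 0 0 0.055" --pt "0 0 -0.3 0.055" --pt "0 0 -0.6 0.055" --pt "0 0 -0.9 0.055" --pt "0 0 -1.2 0.055" --pt "0 0 -1.2 0.055"

```text
time: 16.8
tool_pos: [0.5642, 0.248, 0.1463]
eef_rot: [[-0.176, -0.984, -0.001], [-0.984, 0.176, -0.0], [0.001, 0.001, -1.0]]
contact_force: [1.7, 0.6, 3.0]
opening: 0.567
```

```bash
python3 m.py
```

```text
F [2.1 0.6 3.9] Mz [ 0.02   0.024  0.027 -0.035] 0.009 q6 -0.9076 z 0.1461
```

>>> apply_moves --pt "0 0 -0.3 0" --pt "0 0 -0.6 0" --pt "0 0 -0.9 0" --pt "0 0 -1.2 0" --pt "0 0 -1.2 0"

```text
time: 17.5
tool_pos: [0.5643, 0.2481, 0.1589]
eef_rot: [[-0.176, -0.984, -0.0], [-0.984, 0.176, 0.0], [-0.0, 0.0, -1.0]]
contact_force: [0.3, 0.1, 1.0]
opening: 0.57
```

```bash
python3 m.py
```

```text
F [-0.1  0.3  0.2] Mz [ 0.033  0.017 -0.024 -0.049] -0.006 q6 -0.9076 z 0.1585
```

The cap came away with no bottle weight on the wrist. Now I'll raise it and look.

>>> apply_moves --pt "0 0 -0.5 0" --pt "0 0 -1.5 0" --pt "0 0 -3 0" --pt "0 0 -5 0" --pt "0 0 -7 0" --pt "0 0 -9 0" --pt "0 0 -10 0" --pt "0 0 -10 0" --pt "0 0 -10 0"

```text
time: 18.6
tool_pos: [0.5641, 0.2481, 0.2581]
eef_rot: [[-0.176, -0.984, -0.001], [-0.984, 0.176, 0.0], [-0.0, 0.001, -1.0]]
contact_force: [0.2, 0.0, -1.2]
opening: 0.569
```

```bash
python3 s.py; python3 - <<'E'
from h import *
im=arm.read_camera("scene")[:,:,::-1]
cv2.imwrite("pics/lift.png",cv2.resize(im[70:270,240:440],(600,600),interpolation=cv2.INTER_CUBIC))
for n in("cap","cap_top","bottle"):print(n,[(np.round(d["point"],3).tolist(),round(d["conf"],2)) for d in arm.mark_of(n,"scene")])
E
```

```text
{'time': 18.6, 'tool_pos': [0.5641, 0.2481, 0.2581], 'contact_force': [0.213, 0.0145, -1.2], 'moment': [0.017, 0.0443, 0.0272], 'opening': 0.5689, 'qpos': [0.7305, 0.2536, -0.1003, -0.0005, -1.2173, -0.9076]}
cap [([0.52, 0.15, -0.002], 0.75), ([0.564, 0.251, 0.244], 0.66), ([0.735, 0.189, 0.002], 0.58)]
cap_top [([0.566, 0.249, 0.276], 0.94), ([0.526, 0.14, 0.023], 0.62)]
bottle [([0.564, 0.248, 0.007], 0.56), ([0.718, 0.026, -0.001], 0.21)]
```

View pics/lift.png

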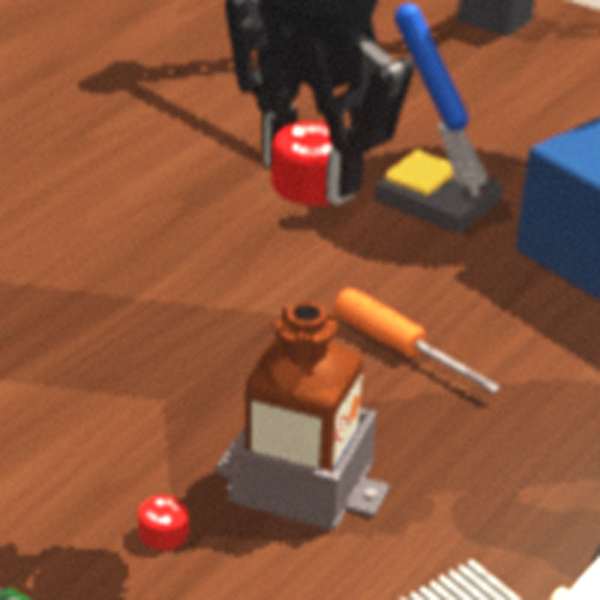

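The cap hangs upright in the jaws and the bottle stands in its holder with an open neck. Next I'll carry it to the large mat.

>>> apply_moves --pt "1 -0.1 0 0" --pt "3 -0.4 0 0" --pt "6 -0.8 0 0" --pt "9.5 -1.2 0 0" --pt "13.5 -1.7 0 0" --pt "17.5 -2.2 0 0" --pt "21.5 -2.7 0 0" --pt "25.5 -3.3 0 0" --pt "29.5 -3.8 0 0" --pt "33.5 -4.3 0 0" --pt "37 -4.7 0 0" --pt "40 -5.1 0 0" --pt "42 -5.4 0 0" --pt "43.2 -5.55 0 0" --pt "43.5 -5.55 0 0" --pt "43.5 -5.55 0 0" --pt "43.5 -5.55 0 0"

```text
time: 20.5
tool_pos: [0.5424, -0.1892, 0.2587]
eef_rot: [[-0.176, -0.984, 0.0], [-0.984, 0.176, 0.0], [-0.0, -0.0, -1.0]]
contact_force: [-1.0, -0.2, -1.4]
opening: 0.571
```

>>> apply_moves --pt "0 0 1.5 0" --pt "0 0 4 0" --pt "0 0 7 0" --pt "0 0 10 0" --pt "0 0 13 0" --pt "0 0 15.5 0" --pt "0 0 17.5 0" --pt "0 0 18.5 0" --pt "0 0 19 0" --pt "0 0 19 0" --pt "0 0 19 0"

```text
time: 21.6
tool_pos: [0.5432, -0.1897, 0.0695]
eef_rot: [[-0.176, -0.984, 0.001], [-0.984, 0.176, -0.0], [-0.0, -0.001, -1.0]]
contact_force: [-0.7, 0.4, -0.7]
opening: 0.569
```

```bash
python3 s.py; python3 - <<'E'
from h import *
ims=[]
for c,p in(("scene",(182,340)),("top",(437,270))):
    im=arm.read_camera(c)[:,:,::-1];u,v=p
    ims.append(cv2.resize(im[v-75:v+75,u-75:u+75],(400,400),interpolation=cv2.INTER_CUBIC))
    for n in("cap","cap_top","mat"):print(n,[(np.round(d["point"],3).tolist(),round(d["conf"],2)) for d in arm.mark_of(n,c)])
cv2.imwrite("pics/mat.png",np.hstack(ims))
E
```

```text
{'time': 21.6, 'tool_pos': [0.5432, -0.1897, 0.0695], 'contact_force': [-0.6654, 0.4438, -0.696], 'moment': [-0.0208, -0.0249, 0.0104], 'opening': 0.5686, 'qpos': [0.004, 0.3656, -0.423, 0.0003, -0.7808, -0.1807]}
cap [([0.519, 0.147, -0.001], 0.73), ([0.544, -0.189, 0.058], 0.72), ([0.719, 0.026, 0.0], 0.24)]
cap_top [([0.526, 0.14, 0.022], 0.82)]
mat [([0.572, -0.313, -0.001], 0.78)]
cap [([0.518, 0.144, -0.0], 0.73), ([0.545, -0.191, 0.054], 0.57)]
cap_top [([0.52, 0.152, 0.023], 0.52), ([0.545, -0.188, 0.089], 0.5)]
mat [([0.544, -0.189, -0.001], 0.59), ([0.569, -0.308, 0.003], 0.43), ([0.739, -0.175, -0.002], 0.41)]
```

View pics/mat.png

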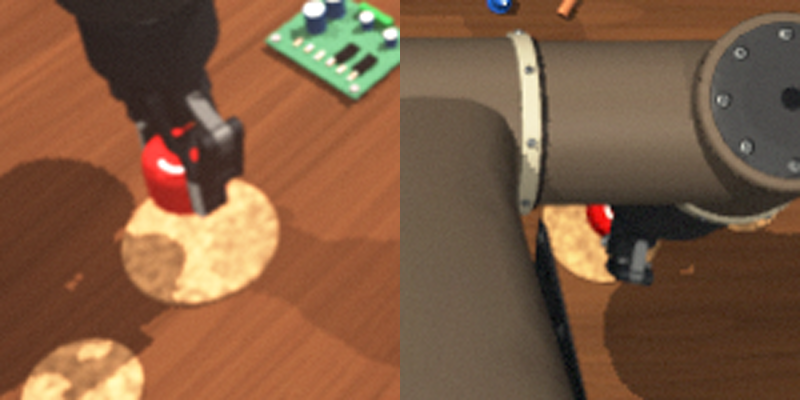

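The cap hangs above the large mat, within about 3 mm of its centre. I'll lower it to just above the cork and then feel for contact.

>>> apply_moves --pt "0 0 1.2 0" --pt "0 0 2.6 0" --pt "0 0 3.8 0" --pt "0 0 4.5 0" --pt "0 0 4.8 0" --pt "0 0 4.8 0" --pt "0 0 4.8 0"

```text
time: 22.7
tool_pos: [0.5427, -0.1898, 0.0208]
eef_rot: [[-0.176, -0.984, 0.0], [-0.984, 0.176, -0.0], [0.0, -0.0, -1.0]]
contact_force: [-0.0, 0.6, -0.5]
opening: 0.564
```

>>> apply_moves --pt "0 0 0.1 0" --pt "0 0 0.2 0" --pt "0 0 0.2 0"

```text
time: 23.0
tool_pos: [0.5425, -0.1898, 0.0188]
eef_rot: [[-0.176, -0.984, 0.0], [-0.984, 0.176, 0.0], [-0.0, -0.0, -1.0]]
contact_force: [0.3, -0.1, -0.4]
opening: 0.564
```

```bash
python3 m.py
```

```text
F [ 0.1 -0.6 -0.5] Mz [ 0.027  0.002 -0.001  0.038] 0.017 q6 -0.1807 z 0.0187
```

>>> apply_moves --pt "0 0 0.05 0" --pt "0 0 0.1 0" --pt "0 0 0.1 0"

```text
time: 23.5
tool_pos: [0.5423, -0.1898, 0.0175]
eef_rot: [[-0.176, -0.984, -0.0], [-0.984, 0.176, 0.0], [0.0, 0.0, -1.0]]
contact_force: [0.6, 0.4, 0.1]
opening: 0.569
```

```bash
python3 m.py
```

```text
F [ 0.2  0.4 -0.4] Mz [-0.041 -0.031 -0.051  0.022] -0.025 q6 -0.1806 z 0.0176
```

>>> apply_moves --pt "0 0 0.05 0" --pt "0 0 0.1 0" --pt "0 0 0.1 0"

```text
time: 24.0
tool_pos: [0.5424, -0.1898, 0.0165]
eef_rot: [[-0.176, -0.984, -0.0], [-0.984, 0.176, 0.0], [0.0, 0.0, -1.0]]
contact_force: [0.6, -0.1, -0.4]
opening: 0.571
```

```bash
python3 m.py
```

```text
F [ 0.4  0.2 -0.5] Mz [ 0.029 -0.037  0.066 -0.057] -0.0 q6 -0.1807 z 0.0166
```

>>> apply_moves --pt "0 0 0.05 0" --pt "0 0 0.1 0" --pt "0 0 0.1 0"

```text
time: 24.5
tool_pos: [0.5425, -0.1898, 0.0162]
eef_rot: [[-0.176, -0.984, 0.0], [-0.984, 0.176, -0.0], [0.0, -0.0, -1.0]]
contact_force: [-2.8, 1.0, 6.9]
opening: 0.569
```

```bash
python3 m.py
```

```text
F [-1.9  1.   5.8] Mz [-0.044  0.012  0.046 -0.011] 0.001 q6 -0.1807 z 0.0162
```

>>> apply_moves --pt "0 0 -0.06 0" --pt "0 0 -0.06 0"

```text
time: 24.9
tool_pos: [0.5425, -0.1898, 0.0163]
eef_rot: [[-0.176, -0.984, 0.0], [-0.984, 0.176, 0.0], [-0.0, -0.0, -1.0]]
contact_force: [0.2, 0.2, 0.7]
opening: 0.566
```

>>> apply_moves --pt "0 0 0 0" --pt "0 0 0 0" --pt "0 0 0 0" --pt "0 0 0 0" --pt "0 0 0 0" --gripper 5.5 --grip_force 20

```text
time: 25.4
tool_pos: [0.5424, -0.1898, 0.0162]
eef_rot: [[-0.176, -0.984, -0.0], [-0.984, 0.176, 0.0], [0.0, 0.0, -1.0]]
contact_force: [-0.0, -0.0, 0.8]
opening: 0.646
```

>>> apply_moves --pt "0 0 -0.1 0" --pt "0 0 -0.1 0" --pt "0 0 -0.1 0" --pt "0 0 -0.1 0" --pt "0 0 -0.1 0" --gripper 8.0

```text
time: 25.9
tool_pos: [0.5424, -0.1898, 0.0172]
eef_rot: [[-0.176, -0.984, 0.0], [-0.984, 0.176, 0.0], [-0.0, -0.0, -1.0]]
contact_force: [-0.8, 1.0, -1.2]
opening: 0.936
```

```bash
python3 m.py; python3 - <<'E'
from h import *
im=arm.read_camera("scene")[:,:,::-1]
cv2.imwrite("pics/rel.png",cv2.resize(im[265:415,107:257],(600,600),interpolation=cv2.INTER_CUBIC))
for n in("cap",):print(n,[(np.round(d["point"],3).tolist(),round(d["conf"],2)) for d in arm.mark_of(n,"scene")])
E
```

```text
F [-0.8 -0.2 -0.2] Mz [ 0.01  -0.007 -0.075  0.001] -0.018 q6 -0.1807 z 0.0172
cap [([0.521, 0.148, -0.003], 0.77), ([0.544, -0.187, 0.006], 0.76), ([0.569, 0.246, 0.135], 0.53)]
```

View pics/rel.png

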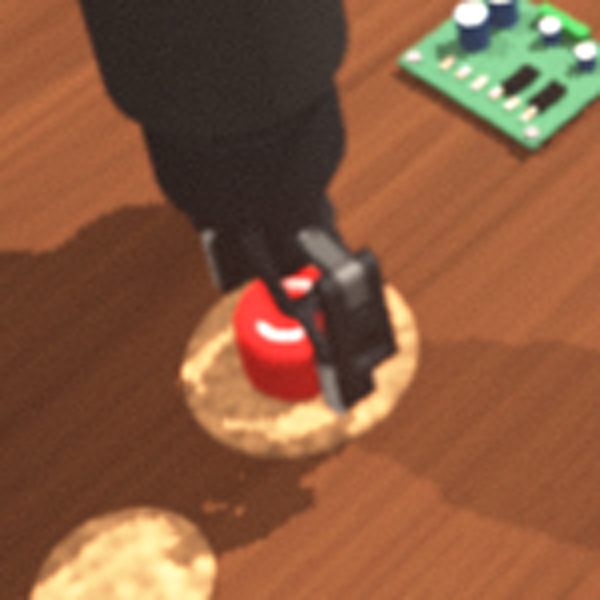

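The cap stands upright near the middle of the mat and the jaws are open around it. I'll retract straight up, sidestep and check everything.

>>> apply_moves --pt "0 0 -0.5 0" --pt "0 0 -1.5 0" --pt "0 0 -3 0" --pt "0 0 -5.5 0" --pt "0 0 -9 0" --pt "0 0 -13 0" --pt "0 0 -16 0" --pt "0 0 -18 0" --pt "0 0 -18 0" --gripper 8.5

```text
time: 27.1
tool_pos: [0.5442, -0.1901, 0.2019]
eef_rot: [[-0.176, -0.984, 0.007], [-0.984, 0.176, -0.001], [-0.0, -0.007, -1.0]]
contact_force: [0.5, -0.0, 0.3]
opening: 0.997
```

>>> apply_moves --pt "3 0 0 0" --pt "7 0 0 0" --pt "11 0 0 0" --pt "15 0 0 0" --pt "19 0 0 0" --pt "23 0 0 0" --pt "27 0 0 0" --pt "30 0 0 0" --pt "32 0 0 0" --pt "32 0 0 0" --pt "32 0 0 0" --pt "32 0 0 0"

```text
time: 28.3
tool_pos: [0.4864, -0.5039, 0.1973]
eef_rot: [[-0.175, -0.985, -0.0], [-0.985, 0.175, 0.0], [-0.0, 0.0, -1.0]]
contact_force: [0.8, 0.5, 0.4]
opening: 0.993
```

```bash
python3 m.py; python3 - <<'E'
from h import *
a=[]
for c in("scene","top"):
    im=arm.read_camera(c)[:,:,::-1];a.append(cv2.resize(im,(400,300),interpolation=cv2.INTER_AREA))
    for n in("cap","mat","bottle","heatsink","trimmer_knob","standoff","screwdriver","copper_lug"):print(c,n,[(np.round(d["point"],3).tolist(),round(d["conf"],2)) for d in arm.mark_of(n,c)])
    u,v=[(182,345),(437,277)][c=="top"]
    a.append(cv2.resize(im[v-45:v+45,u-60:u+60],(400,300),interpolation=cv2.INTER_CUBIC))
cv2.imwrite("pics/end.png",np.vstack([np.hstack(a[:2]),np.hstack(a[2:])]))
E
```

```text
F [0.1 0.1 0.1] Mz [-0.064 -0.034  0.027  0.025] -0.012 q6 0.3499 z 0.1976
scene cap [([0.544, -0.188, 0.002], 0.58), ([0.521, 0.146, -0.0], 0.51)]
scene mat [([0.569, -0.311, -0.002], 0.97), ([0.544, -0.19, 0.0], 0.87), ([0.496, -0.009, -0.003], 0.55)]
scene bottle [([0.563, 0.248, 0.004], 0.77)]
scene heatsink [([0.737, 0.191, 0.006], 0.94)]
scene trimmer_knob [([0.731, -0.113, 0.002], 0.55)]
scene standoff [([0.719, 0.026, -0.001], 0.52), ([0.547, -0.189, 0.003], 0.41)]
scene screwdriver [([0.552, 0.422, -0.001], 0.63), ([0.568, 0.246, 0.136], 0.32)]
scene copper_lug [([0.736, -0.173, -0.0], 0.48)]
top cap [([0.562, 0.252, -0.003], 0.74), ([0.547, -0.187, 0.002], 0.72)]
top mat [([0.544, -0.189, -0.001], 0.81), ([0.568, -0.308, 0.001], 0.63)]
top bottle [([0.562, 0.247, 0.006], 0.95)]
top heatsink [([0.734, 0.185, -0.002], 0.83)]
top trimmer_knob [([0.729, -0.11, 0.0], 0.48), ([0.558, 0.248, 0.005], 0.41)]
top standoff [([0.721, 0.021, -0.0], 0.4)]
top screwdriver [([0.55, 0.428, 0.004], 0.74)]
top copper_lug [([0.742, -0.173, -0.002], 0.46)]
```

View pics/end.png

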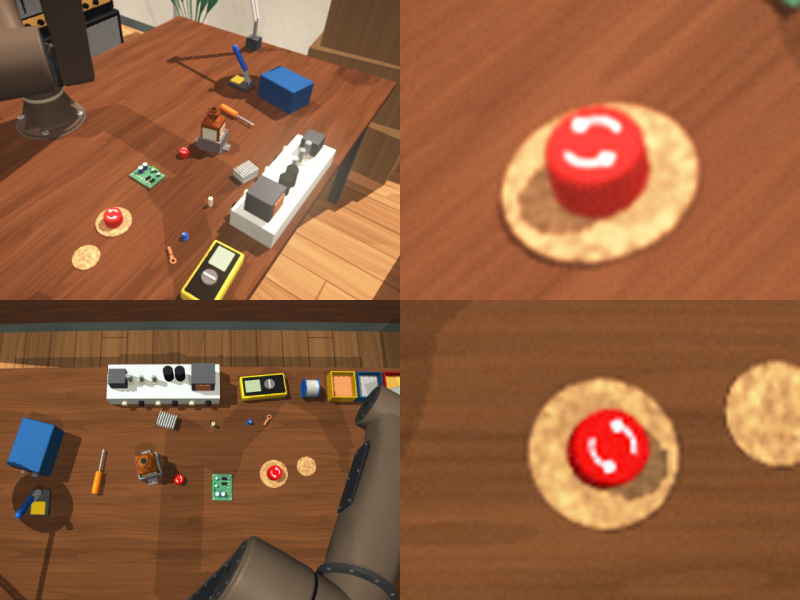

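The cap is upright and near the centre of the large mat, the bottle is seated, nothing else has moved, and the arm is clear.

```bash
python3 -c "
from bench import arm
print(arm.close_job())"
```

```text
the job is handed in; nothing more can be done
None
```

The bottle is open, the cap is on the large cork mat, and I handed the job in at about 29 s of the 72 s allowed. The hand-in gives no verdict.

- **Unlocking:** I gripped the cap at 70 N and pressed with about 21–25 N while turning. Every 0.11 rad I eased the pressure briefly to test whether the lugs were free; they were by about 54°. I then crept on to the end stop, where torque rose from 0.04 to 0.19 Nm, backed off about 3° and lifted the cap clear. No bottle weight showed on the wrist during the lift.
- **Placing:** The cap touched the mat with about 6 N. I eased that to under 1 N before letting go, then moved the arm clear.
- **Final checks:** The cap stands upright within about 4 mm of the mat's centre. The bottle is seated in its holder, and the bystanders, including the small red cap and the board, are where they were to within measurement error. The tool force reads about zero.
- **Where I missed your figures:**
  - Pressing reached 26.7 N once and about 24–25 N in two other steps, above the 20–24 N you asked for. All were far below 50 N.
  - I stopped turning at 0.19 Nm rather than 0.15, below the 0.3 limit.
- **Disagreement:** The last top-camera search also reported a "cap" at the bottle. The picture shows a bare neck there, so I took that as a false detection.

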